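# Stow the texture set: open the case, press the blocks flush, pack the stamps

## Robot

A 6-joint arm with a two-finger parallel gripper is mounted at the origin on a cart in front of the work surface, level with it; the furniture and walls round the work are solid. World frame = base frame: x ahead of the robot, y to its left, z up, the work surface at z = 0. Lengths are in m, angles in rad, forces in N, time in s.
With the tool pointing down it reaches from about 0.375 to 0.9 m from the base axis. Payload 3.1 kg.
Tool frame: the origin (TCP) lies between the finger pads; the fingertips stand 17 mm ahead of it and the grasp point (between the pads) lies 2 mm behind it; z points along the fingers, y is the line along which they close (so a half turn about z gives the same grasp; the last joint's range is limited). The gripper opens to 85 mm and grips with 20 to 120 N. Pads are 22 mm wide; open, the fingers measure 114 mm over their backs; the gripper's body (76 mm by 85 mm) begins 54 mm behind the grasp point. The pads swing forward as they close: fully open they stand 13 mm farther back than shut.
Start: joints at [1.165, 0.527, 1.433, -0, 1.181, -0.178], TCP at [0.141, 0.609, 0.248] pointing down, gripper open.
Joint ranges: [-3.08, 3.08], [-0.75, 2.2], [0.22, 2.44], [-1.43, 4.57], [0, 2.65], [-2.85, 2.85]. Speed limits (rad/s): [2.79, 2.79, 3.14, 3.14, 3.14, 3.14].

## Interface

Orientations are given as a unit quaternion [x, y, z, w].
In Python, from station import sense, vision, order gives the robot as it stands.
- The arm moves only by the shell command python3 -m crank 'ROWS' [OPENING] [FORCE]. ROWS is JSON, a list of rows, each an object with "dp": the shift along the world's x, y, z in units of 30 mm (1.0 is 30 mm), a list of three; "angular": the turn, a rotation vector about the world's x, y, z in degrees, a list of three. In form: [{"dp": [dx, dy, dz], "angular": [ax, ay, az]}, ...]. A call has 1 to 20 rows; each row shifts and turns the commanded pose from where the row before left it; what a row does not reach is not made up. A row lasts 1/10 s, in which the tool goes at most 50 mm and 8.59 degrees, less where a joint would pass 70% of its speed; a pose out of reach is approached as far as the arm can. A call is refused whole if a number of a shift passes 1 or a number of a turn 8.59, either way. A call with a gripper value outside its range is refused whole. OPENING is the closure, from 0 (fully open) to 1 (shut), set as the call begins (- or left out, the last holds). The fingers move at their own pace and stop on an object; FORCE is the grip in N (left out, the last holds). Time passes only in rows, so rows that do not move let the fingers close. It gives the time, the measured TCP pose, the force, the opening and the grip force at its end, in the units of the state.
- sense(): the state, without advancing time (a new reading comes with each control period).
- vision.snapshot(name): name is "scene" or "side" or "wrist"; returns a dict with "image" (420x560x3 uint8, blue, green, red), "range_z" (420x560 float32, m along the optical axis (not along the pixel's ray), 0 where there is no reading), "mtx" (3x3 intrinsics, pixels), "pose" (4x4, takes a point from camera to world coordinates); the wrist camera has in their place "mount" (4x4, takes a point from camera to tool coordinates, whose origin is the TCP and whose axes are the flange's). Camera axes: x right, y down, z forward; pixel columns grow to the right and rows downward; lengths in m; the calibration is good to about 2 mm. The wrist camera is an equidistant fisheye: a pixel r from the principal point sees the ray r / f radians off the axis. A picture is of the moment at which its call begins: read the wrist's pose just before it.
- order.sign_off(): hands the job in; it is judged then, once.
The state is a dict: "t": time; "q": joint angles; "qd": joint speeds; "tau": joint torques, N m; "tcp_pos": TCP position; "tool_rot": TCP orientation; "force": force on the tool from outside, world axes, zero at the start; "ft_torque": the same for the moment, N m; "finger_gap": opening from 0.0 (shut) to 1.0 (fully open); "gripper_force": force on a finger pad.
Only numpy, scipy, OpenCV 4.12 (cv2) and the standard library are available. Lean on these libraries where they do the work, as an engineer would, in place of code of your own. Each camera call takes 0.05 s, during which the arm holds its last target. There are 200 camera calls.

## Task

Open the wooden case and lay its lid back until it rests on its stop. Put every plaster texture block that is out on the table into the recess of its own shape, relief side up, and press it down fully home so that it is flush with the board; pack every wooden stamp upright, in one row, on the floor of the narrow bay at the front of the case. Leave the lid open and do not disturb the glaze jar or the roll of masking tape; some of the set may be missing, and its places then stay empty.

Things in the scene. Friction and masses are not known exactly. Their poses are not given: they have to be found in the camera images.
- case: light wooden case fixed to the table, 152 (x) by 236 (y) mm, base 36 mm high, lid another 32 mm on top when shut. Origin: centre of its underside; x towards its hinges (away from the robot at yaw 0), y to the left, z up.
- lid (a joint): angle of the lid, rad: 0 shut, 1.75 open against its stop. Its hinge line runs along the case's y at the rear top edge of the base; it weighs 0.3 kg and from about 1.25 rad on falls slowly back to the stop by itself, below that it falls shut.
- lid_handle (a point): middle of the lid's handle, a round dark steel bar, 12 mm thick, 104 mm long, parallel to the case's y, on two posts at 46 mm either side of its middle, 32 mm above the lid's outer face. From the hinge line it lies 131 mm towards the front and 64 mm out of the plane of the lid's rim (so 100 mm above the table when shut). Turns with the lid.
- lid_hinge (a point): middle of the lid's hinge line: 76 mm behind the case's centre, 36 mm above its underside. Turns with the lid.
- recess_square (a point): centre of the square recess, 44x44 mm, at the case's right (-y); the point lies at the board's top (36 mm above the case's underside); axes as the case. Its cork floor is a friction-held lifting plate, at first 8 mm below the board's top, so a block just laid in stands 12 mm proud; about 6 N pushes it 12 mm down to a firm stop: the block is then flush and stays so.
- recess_round (a point): centre of the round recess, 48 mm across, in the middle; the point lies at the board's top (36 mm above the case's underside); axes as the case. Its cork floor is a friction-held lifting plate, at first 8 mm below the board's top, so a block just laid in stands 12 mm proud; about 6 N pushes it 12 mm down to a firm stop: the block is then flush and stays so.
- recess_oblong (a point): centre of the oblong recess, 40 (x) by 60 (y) mm, at the case's left (+y); the point lies at the board's top (36 mm above the case's underside); axes as the case. Its cork floor is a friction-held lifting plate, at first 8 mm below the board's top, so a block just laid in stands 12 mm proud; about 6 N pushes it 12 mm down to a firm stop: the block is then flush and stays so.
- stamp_bay (a point): centre of the floor of the stamp bay, an open trough 36 mm wide (x) by 128 mm long (y) at the front of the case; floor 8 mm above the case's underside, walls 28 mm high all round (level with the board's top). Holds all four stamps side by side with 20 mm to spare. Axes as the case.
- block_square: plaster texture block, square 40x40 mm, 20 mm thick, grey relief on its upper face. Origin: centre of its underside, z up out of the relief. About 70 g. Belongs in the square recess, 2 mm play on each side. May be absent (None from the start).
- block_round: plaster texture block, a disc 44 mm in diameter, 20 mm thick, grey relief on its upper face. Origin: centre of its underside, z up out of the relief. About 70 g. Belongs in the round recess, 2 mm play on each side. May be absent (None from the start).
- block_oblong: plaster texture block, oblong 36 (x) by 56 (y) mm, 20 mm thick, grey relief on its upper face. Origin: centre of its underside, z up out of the relief. About 70 g. Belongs in the oblong recess, 2 mm play on each side. May be absent (None from the start).
- stamp_large_1: wooden texture stamp standing upright: square base 30x30 mm, 30 mm high, with a turned round grip knob (largest diameter 18 mm) above it from z 30 to 52 mm. Origin: centre of its underside, z up through the knob. 40 g. May be absent (None from the start).
- stamp_large_2: wooden texture stamp standing upright: square base 30x30 mm, 30 mm high, with a turned round grip knob (largest diameter 18 mm) above it from z 30 to 52 mm. Origin: centre of its underside, z up through the knob. 40 g. May be absent (None from the start).
- stamp_small_1: wooden texture stamp standing upright: square base 24x24 mm, 30 mm high, with a turned round grip knob (largest diameter 18 mm) above it from z 30 to 52 mm. Origin: centre of its underside, z up through the knob. 40 g. May be absent (None from the start).
- stamp_small_2: wooden texture stamp standing upright: square base 24x24 mm, 30 mm high, with a turned round grip knob (largest diameter 18 mm) above it from z 30 to 52 mm. Origin: centre of its underside, z up through the knob. 40 g. May be absent (None from the start).
- glaze_jar: clear glass jar with a red lid, 62 mm across, 86 mm high, standing on the table; bystander, leave alone. Origin: centre of its underside.
- masking_tape: roll of masking tape lying flat, 100 mm across, 25 mm high; bystander, leave alone. Origin: centre of its underside.
Mind the look-alikes: they are no part of the job. Leave any blue look-alike of the stamp_small_1 alone.

How it is judged:
On the way:
1. the lid is open and rests on its stop (value of joint lid above 1.68 rad), for 0.3 s.
At the end, for the whole second after the job is handed in: Lid on its stop (over 1.68 rad). Every block present: in its own recess (within 4 mm), level, relief up, flush within 2.5 mm. Every stamp present: upright (0.12 rad) on the bay floor (3 mm), inside its walls. All at rest; jar and tape within 40 mm of their places (value of joint lid above 1.68 rad and horizontal distance between block_square and recess_square below 0.004 m and z of block_square in the frame of recess_square between -0.0225 and -0.0175 m and angle between each of block_square, block_round, block_oblong's own z axis and vertical below 0.1 rad and linear speed of each of block_square, block_round, block_oblong, stamp_large_1, stamp_large_2, stamp_small_1, stamp_small_2 below 0.02 m/s and horizontal distance between block_round and recess_round below 0.004 m and z of block_round in the frame of recess_round between -0.0225 and -0.0175 m and horizontal distance between block_oblong and recess_oblong below 0.004 m and z of block_oblong in the frame of recess_oblong between -0.0225 and -0.0175 m and x of stamp_large_1 in the frame of stamp_bay between -0.009 and 0.009 m and y of stamp_large_1 in the frame of stamp_bay between -0.055 and 0.055 m and z of stamp_large_1 in the frame of stamp_bay between -0.003 and 0.003 m and angle between each of stamp_large_1, stamp_large_2, stamp_small_1, stamp_small_2's own z axis and vertical below 0.12 rad and x of stamp_large_2 in the frame of stamp_bay between -0.009 and 0.009 m and y of stamp_large_2 in the frame of stamp_bay between -0.055 and 0.055 m and z of stamp_large_2 in the frame of stamp_bay between -0.003 and 0.003 m and x of stamp_small_1 in the frame of stamp_bay between -0.009 and 0.009 m and y of stamp_small_1 in the frame of stamp_bay between -0.055 and 0.055 m and z of stamp_small_1 in the frame of stamp_bay between -0.003 and 0.003 m and x of stamp_small_2 in the frame of stamp_bay between -0.009 and 0.009 m and y of stamp_small_2 in the frame of stamp_bay between -0.055 and 0.055 m and z of stamp_small_2 in the frame of stamp_bay between -0.003 and 0.003 m and distance of each of glaze_jar, masking_tape from where it was at the start of the episode below 0.04 m); the robot touches nothing.
It fails at once if a bystander (glaze jar or masking tape) is pushed aside by more than 60 mm (distance of any of glaze_jar, masking_tape from where it was at the start of the episode above 0.06 m).
It fails at once if the glaze jar is tipped over (angle between glaze_jar's own z axis and vertical above 0.5 rad).
Of block_square, block_round, block_oblong only 2 to 3 are there at a start; the rules pass over those that are not, and their reading is None.
Of stamp_large_1, stamp_large_2, stamp_small_1, stamp_small_2 only 2 to 4 are there at a start; the rules pass over those that are not, and their reading is None.
At some moment in a run one of block_square, block_round, block_oblong may be knocked a few centimetres aside while the robot is not near it.
It also fails if it takes over 210 s, if anything falls off the work surface, if the arm or the gripper's body presses on something with over 40 N, if the wrist force passes 120 N, or if a joint passes its speed limit or range.

## Working session

There is one attempt and no reset: what is moved stays moved. The work goes in short steps, Python scripts to look and compute and a shell command to move; the robot and the scene stay as the last step left them, time stands still between calls to the robot, and variables do not carry over. Pictures are saved under pics/ and viewed, at most 14 in all, crops included, and the job is handed in when it is done.

```bash
ls; mkdir -p pics; cat > h.py <<'E'
import numpy as np, cv2
from scipy.spatial.transform import Rotation as R
from station import sense, vision, order
def snap(n):
    s=sense(); d=vision.snapshot(n)
    if n=='wrist':
        T=np.eye(4); T[:3,:3]=R.from_quat(s['tool_rot']).as_matrix(); T[:3,3]=s['tcp_pos']
        d['pose']=T@d['mount']; d['fish']=True
    else: d['fish']=False
    return d
def rays(d,px):
    px=np.atleast_2d(px).astype(float); K=d['mtx']
    x=(px[:,0]-K[0,2])/K[0,0]; y=(px[:,1]-K[1,2])/K[1,1]
    if d['fish']:
        r=np.hypot(x,y)+1e-12; v=np.stack([np.sin(r)*x/r,np.sin(r)*y/r,np.cos(r)],1)
    else: v=np.stack([x,y,np.ones_like(x)],1)
    return v
def plane(d,px,z):
    v=rays(d,px)@d['pose'][:3,:3].T; o=d['pose'][:3,3]
    return o+v*((z-o[2])/v[:,2])[:,None]
def cloud(d):
    h,w=d['range_z'].shape; u,v=np.meshgrid(np.arange(w),np.arange(h))
    r=rays(d,np.stack([u.ravel(),v.ravel()],1)); r=r/r[:,2:]*d['range_z'].reshape(-1,1)
    return (r@d['pose'][:3,:3].T+d['pose'][:3,3]).reshape(h,w,3)
E
python3 - <<'E'
from h import *
for n in ['scene','side','wrist']:
    d=snap(n); cv2.imwrite(f'pics/{n}0.png',d['image']); print(n,d['pose'].round(3).tolist(),d['mtx'].round(1).tolist())
s=sense();print(s['t'],s['tcp_pos'],s['tool_rot'],s['force'])
E
```

```text
pics
scene [[0.826, -0.297, 0.478, -0.107], [-0.563, -0.473, 0.678, -0.986], [0.024, -0.83, -0.558, 0.892], [0.0, 0.0, 0.0, 1.0]] [[480.3, 0.0, 278.0], [0.0, 480.3, 207.2], [0.0, 0.0, 1.0]]
side [[0.962, -0.155, 0.226, 0.282], [-0.274, -0.532, 0.801, -1.085], [-0.004, -0.832, -0.554, 0.837], [0.0, 0.0, 0.0, 1.0]] [[400.6, 0.0, 274.3], [0.0, 400.6, 202.5], [0.0, 0.0, 1.0]]
wrist [[0.226, 0.925, 0.304, 0.061], [0.974, -0.214, -0.072, 0.626], [-0.001, 0.313, -0.95, 0.373], [0.0, 0.0, 0.0, 1.0]] [[325.2, 0.0, 283.4], [0.0, 325.2, 216.1], [0.0, 0.0, 1.0]]
0.15 [0.1409113  0.60835424 0.24755043] [ 1.13635047e-01  9.93522190e-01 -8.21880343e-04 -2.41159587e-04] [-0.15911544 -0.50415039 -0.46960669]
```

View pics/scene0.png

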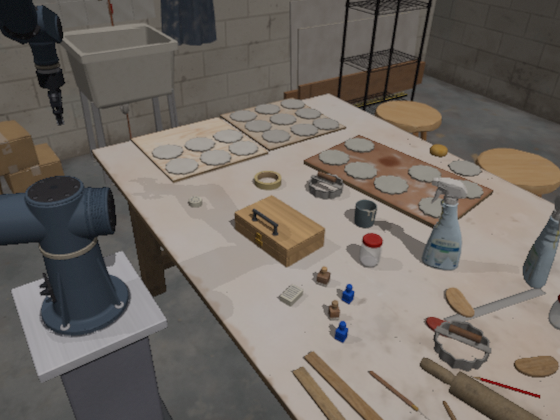

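View pics/side0.png

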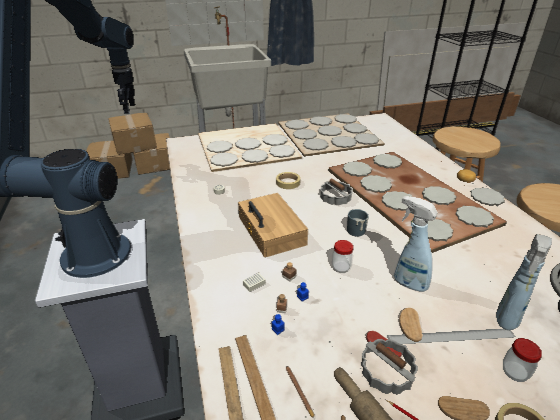

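The scene view shows the shut case at about (280,230) with its handle at (264,220). A rectangular block is at (291,295), a round one at (195,202), and two brown stamps at (324,275) and (334,310). The blue look-alikes are at (348,293) and (342,331), the jar at (371,250) and the tape at (267,180). Next I'll measure positions from the depth.

```bash
python3 - <<'E'
from h import *
out=[]
for n in ['scene','side']:
    d=snap(n); c=cloud(d)
    X,Y,Z=c[...,0],c[...,1],c[...,2]
    m=((d['range_z']>0)&(Z>.009)&(Z<.15)&(X>.15)&(X<.95)&(Y>-.6)&(Y<.6)).astype(np.uint8)
    k,l,st,ce=cv2.connectedComponentsWithStats(m)
    print(n)
    for i in range(1,k):
        if st[i,4]<25: continue
        p=c[l==i]; zt=np.percentile(p[:,2],97); t=p[p[:,2]>zt-.006]
        r=cv2.minAreaRect((t[:,:2]*1000).astype(np.float32))
        print(ce[i].round(),st[i,4],'ztop',zt.round(3),'c',np.round(r[0]),np.round(r[1]),round(r[2]),'mean',t.mean(0).round(3), 'bgr',d['image'][l==i].mean(0).round())
s=snap('scene')['image']; a=cv2.resize(s[170:350,170:400],None,fx=3.2,fy=3.2,interpolation=cv2.INTER_CUBIC); cv2.imwrite('pics/crop1.png',a)
E
```

```text
scene
[270. 139.] 314 ztop 0.02 c [914. 532.] [ 70. 135.] 0 mean [0.917 0.527 0.017] bgr [117. 126. 135.]
[208. 157.] 1772 ztop 0.02 c [629. 518.] [166. 387.] 89 mean [0.626 0.512 0.017] bgr [136. 145. 152.]
[325. 179.] 756 ztop 0.061 c [860.  98.] [24. 72.] 13 mean [0.856 0.095 0.06 ] bgr [70. 79. 91.]
[267. 179.] 273 ztop 0.026 c [713. 250.] [100.  93.] 58 mean [0.709 0.246 0.022] bgr [ 77. 104. 119.]
[279. 229.] 3701 ztop 0.096 c [509. -46.] [ 14. 103.] 8 mean [ 0.508 -0.049  0.1  ] bgr [ 71.  99. 124.]
[194. 201.] 103 ztop 0.021 c [431. 261.] [47. 39.] 72 mean [0.432 0.261 0.018] bgr [123. 134. 139.]
[364. 213.] 509 ztop 0.067 c [ 837. -121.] [68. 65.] 46 mean [ 0.837 -0.123  0.065] bgr [63. 63. 59.]
[443. 247.] 1447 ztop 0.144 c [ 874. -391.] [29. 55.] 44 mean [ 0.869 -0.393  0.144] bgr [103. 100.  91.]
[370. 249.] 633 ztop 0.086 c [ 717. -272.] [56. 54.] 61 mean [ 0.716 -0.274  0.084] bgr [ 90.  94. 128.]
[323. 276.] 174 ztop 0.05 c [ 554. -266.] [16. 13.] 53 mean [ 0.554 -0.267  0.048] bgr [60. 75. 95.]
[291. 294.] 255 ztop 0.021 c [ 447. -269.] [58. 37.] 17 mean [ 0.446 -0.26
[... 1720 characters left out ...]
-381.] [18. 13.] 73 mean [ 0.499 -0.382  0.051] bgr [ 75.  97. 123.]
[411. 323.] 409 ztop 0.013 c [ 800. -523.] [102.  49.] 66 mean [ 0.801 -0.525  0.011] bgr [105. 147. 182.]
[278. 323.] 168 ztop 0.054 c [ 470. -444.] [15. 14.] 1 mean [ 0.47  -0.444  0.052] bgr [143.  63.  31.]
[381. 345.] 546 ztop 0.063 c [ 667. -596.] [15. 11.] 23 mean [ 0.666 -0.595  0.064] bgr [ 83.  89. 113.]
[250. 365.] 579 ztop 0.013 c [ 379. -521.] [ 28. 159.] 4 mean [ 0.379 -0.527  0.011] bgr [ 90. 126. 157.]
[228. 374.] 510 ztop 0.013 c [ 327. -530.] [139.  28.] 88 mean [ 0.327 -0.536  0.011] bgr [ 99. 136. 162.]
[292. 376.] 48 ztop 0.012 c [ 464. -578.] [ 8. 44.] 9 mean [ 0.464 -0.58   0.01 ] bgr [ 72.  95. 129.]
```

View pics/crop1.png

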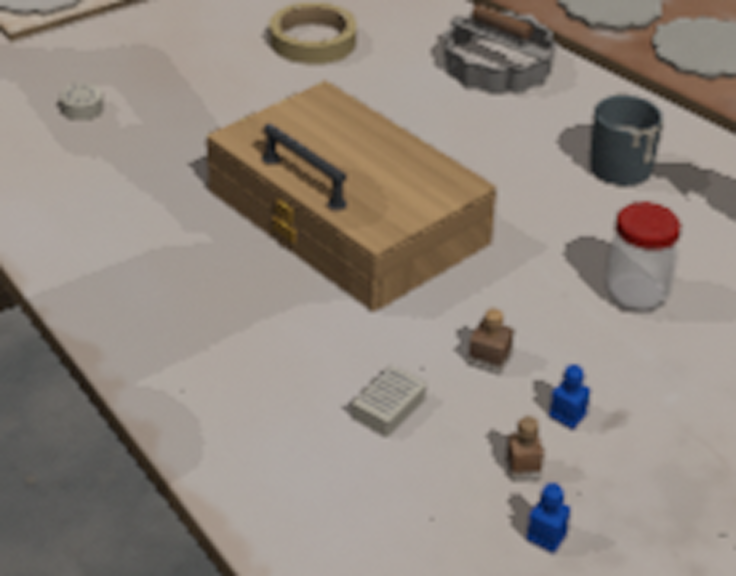

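The crop confirms two brown stamps at (490,340) and (525,450), the oblong block at (388,398) and the round block at (82,101). There is no square block in view. From the handle at (0.510,-0.047) and a yaw of about 8°, the case centre is near (0.564,-0.039). I'll go above the handle and look from there, which also covers the area hidden behind the case.

```bash
python3 -m crank '[{"dp":[0.6,-1,0.1],"angular":[0,0,-3.5]},{"dp":[0.6,-1,0.1],"angular":[0,0,-3.5]},{"dp":[0.6,-1,0.1],"angular":[0,0,-3.5]},{"dp":[0.6,-1,0.1],"angular":[0,0,-3.5]},{"dp":[0.6,-1,0.1],"angular":[0,0,-3.5]},{"dp":[0.6,-1,0.1],"angular":[0,0,-3.5]},{"dp":[0.6,-1,0.1],"angular":[0,0,-3.5]},{"dp":[0.6,-1,0.1],"angular":[0,0,-3.5]},{"dp":[0.6,-1,0.1],"angular":[0,0,-3.5]},{"dp":[0.6,-1,0.1],"angular":[0,0,-3.5]},{"dp":[0.6,-1,0],"angular":[0,0,-3.5]},{"dp":[0.6,-1,0],"angular":[0,0,-3.5]},{"dp":[0.6,-1,0],"angular":[0,0,-3.5]},{"dp":[0.6,-1,0],"angular":[0,0,-3.5]},{"dp":[0.6,-1,0],"angular":[0,0,-3.5]},{"dp":[0.6,-1,0],"angular":[0,0,-3.5]},{"dp":[0.6,-1,0],"angular":[0,0,-3.5]},{"dp":[0.6,-1,0],"angular":[0,0,-3.5]},{"dp":[0.6,-1,0],"angular":[0,0,-3.5]},{"dp":[0.6,-1,0],"angular":[0,0,-2.5]}]' 0
python3 -m crank '[{"dp":[0.2,-1,0],"angular":[0,0,0]},{"dp":[0.1,-0.8,0],"angular":[0,0,0]},{"dp":[0,0,0],"angular":[0,0,0]},{"dp":[0,0,0],"angular":[0,0,0]}]'
python3 - <<'E'
from h import *
d=snap('wrist'); cv2.imwrite('pics/w1.png',d['image']); c=cloud(d); Z=c[...,2]
h=(Z>.085)&(Z<.115)&(d['range_z']>0)&(abs(c[...,0]-.51)<.06)&(abs(c[...,1]+.047)<.09); p=c[h]
print('handle',cv2.minAreaRect((p[:,:2]*1000).astype(np.float32)),np.percentile(p[:,2],[50,95]))
h=(Z>.060)&(Z<.076)&(d['range_z']>0)&(abs(c[...,0]-.56)<.15)&(abs(c[...,1]+.04)<.2); p=c[h]
print('lid',cv2.minAreaRect((p[:,:2]*1000).astype(np.float32)),np.median(p[:,2]))
print(R.from_quat(sense()['tool_rot']).as_matrix()[:,1], sense()['q'])
E
```

```text
t: 2.3
tcp_pos: [0.5017, 0.0075, 0.2784]
tool_rot: [0.657, 0.754, 0.0, 0.0]
force: [0.7, 0.5, -0.3]
finger_gap: 1.003
gripper_force: 0.0
t: 2.7
tcp_pos: [0.5098, -0.0452, 0.2782]
tool_rot: [0.657, 0.754, 0.0, -0.0]
force: [-0.9, 0.4, -0.3]
finger_gap: 0.998
gripper_force: 0.0
handle ((509.3095397949219, -44.98234939575195), (11.23310375213623, 104.56558990478516), 7.660185813903809) [0.10499955 0.10661503]
lid ((563.5492553710938, -37.8558349609375), (152.4573211669922, 235.77374267578125), 7.828777313232422) 0.06813661172331509
[ 9.90430722e-01  1.38009581e-01 -5.84049985e-04] [-3.06262190e-01  3.37580761e-01  1.67662302e+00  5.98920845e-04
  1.12829385e+00 -4.44970144e-01]
```

View pics/w1.png

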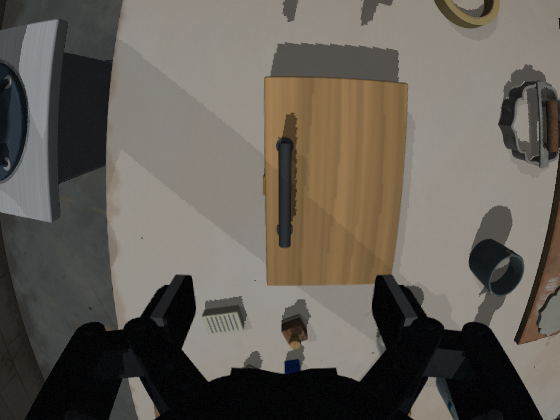

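The wrist view shows the closed case, with its lid spanning (265,78)–(405,285) and the handle at (285,190). Nothing is hidden behind it. The lid fits 152×236 mm at (0.5635,-0.0379) with 7.8° yaw, and the gripper is already aligned over the handle. I'll go down and grasp it.

```bash
python3 -m crank '[{"dp":[0,0,-1],"angular":[0,0,0]},{"dp":[0,0,-1],"angular":[0,0,0]},{"dp":[0,0,-1],"angular":[0,0,0]},{"dp":[0,0,-1],"angular":[0,0,0]},{"dp":[0,0,-1],"angular":[0,0,0]},{"dp":[0,0,-0.6],"angular":[0,0,0]},{"dp":[0,0,-0.4],"angular":[0,0,0]},{"dp":[0,0,0],"angular":[0,0,0]}]' 0
python3 -m crank '[{"dp":[0,0,0],"angular":[0,0,0]},{"dp":[0,0,0],"angular":[0,0,0]},{"dp":[0,0,0],"angular":[0,0,0]},{"dp":[0,0,0],"angular":[0,0,0]},{"dp":[0,0,0],"angular":[0,0,0]},{"dp":[0,0,0],"angular":[0,0,0]},{"dp":[0,0,0],"angular":[0,0,0]},{"dp":[0,0,0],"angular":[0,0,0]},{"dp":[0,0,0],"angular":[0,0,0]},{"dp":[0,0,0],"angular":[0,0,0]}]' 1 30
```

```text
t: 3.55
tcp_pos: [0.5092, -0.0439, 0.0972]
tool_rot: [0.656, 0.755, -0.001, -0.001]
force: [-0.2, 0.3, -0.2]
finger_gap: 0.998
gripper_force: 0.0
t: 4.55
tcp_pos: [0.5107, -0.0453, 0.0988]
tool_rot: [0.656, 0.754, 0.0, 0.001]
force: [0.5, 0.4, 5.8]
finger_gap: 0.127
gripper_force: 29.5
```

```bash
python3 -m crank '[{"dp":[0.21,0.03,0.37],"angular":[0,0,0]},{"dp":[0.22,0.03,0.35],"angular":[0,0,0]},{"dp":[0.26,0.04,0.33],"angular":[0,0,0]},{"dp":[0.29,0.04,0.31],"angular":[0,0,0]},{"dp":[0.31,0.04,0.28],"angular":[0,0,0]},{"dp":[0.34,0.05,0.25],"angular":[0,0,0]},{"dp":[0.36,0.05,0.22],"angular":[0,0,0]},{"dp":[0.37,0.05,0.19],"angular":[0,0,0]},{"dp":[0.39,0.05,0.15],"angular":[0,0,0]},{"dp":[0.4,0.06,0.12],"angular":[0,0,0]},{"dp":[0.41,0.06,0.08],"angular":[0,0,0]},{"dp":[0.42,0.06,0.05],"angular":[0,0,0]},{"dp":[0.42,0.06,0.01],"angular":[0,0,0]},{"dp":[0.42,0.06,-0.02],"angular":[0,0,0]},{"dp":[0.42,0.06,-0.06],"angular":[0,0,0]},{"dp":[0.41,0.06,-0.1],"angular":[0,0,0]},{"dp":[0.4,0.05,-0.14],"angular":[0,0,0]},{"dp":[0.38,0.05,-0.17],"angular":[0,0,0]},{"dp":[0.34,0.05,-0.18],"angular":[0,0,0]},{"dp":[0.31,0.04,-0.2],"angular":[0,0,0]}]'
python3 -m crank '[{"dp":[0,0,0],"angular":[0,0,0]},{"dp":[0,0,0],"angular":[0,0,0]},{"dp":[0,0,0],"angular":[0,0,0]}]' 0.6
```

```text
t: 6.55
tcp_pos: [0.7208, -0.0162, 0.1547]
tool_rot: [0.656, 0.755, -0.003, -0.002]
force: [-9.4, -1.5, 28.4]
finger_gap: 0.115
gripper_force: 78.3
t: 6.85
tcp_pos: [0.7269, -0.0154, 0.1574]
tool_rot: [0.656, 0.754, 0.003, 0.004]
force: [3.4, 0.3, 11.2]
finger_gap: 0.398
gripper_force: 9.1
```

```bash
python3 -m crank '[{"dp":[0,0,0.4],"angular":[0,0,0]},{"dp":[0,0,0.8],"angular":[0,0,0]},{"dp":[0,0,1],"angular":[0,0,0]},{"dp":[0,0,1],"angular":[0,0,0]},{"dp":[0,0,1],"angular":[0,0,0]},{"dp":[0,0,0.3],"angular":[0,0,0]},{"dp":[-1,-0.3,0],"angular":[0,0,0]},{"dp":[-1,-0.8,0],"angular":[0,0,0]},{"dp":[-1,-0.8,0],"angular":[0,0,0]},{"dp":[-1,-0.8,0],"angular":[0,0,0]},{"dp":[-1,-0.8,0],"angular":[0,0,0]},{"dp":[-1,-0.8,0],"angular":[0,0,0]},{"dp":[-1,-0.8,-0.5],"angular":[0,0,0]},{"dp":[-1,-0.8,-0.5],"angular":[0,0,0]},{"dp":[0,0,0],"angular":[0,0,0]},{"dp":[0,0,0],"angular":[0,0,0]},{"dp":[0,0,0],"angular":[0,0,0]}]' 0
python3 - <<'E'
from h import *
d=snap('wrist'); cv2.imwrite('pics/w2.png',d['image'])
d=snap('scene'); c=cloud(d); Z=c[...,2]
u=np.array([np.cos(.1366),np.sin(.1366)]); C=np.array([.5635,-.0379])
q=(c[...,:2]-C)@np.stack([u,[-u[1],u[0]]],1)
m=(Z>.05)&(Z<.2)&(abs(q[...,1])<.11)&(q[...,0]>-.08)&(q[...,0]<.2)
print('lid pts x,z pctl',np.percentile(q[m][:,0],[5,50,95]),np.percentile(Z[m],[50,99]))
for n in(['scene']): cv2.imwrite('pics/s2.png',cv2.resize(d['image'][120:330,150:430],None,fx=2.8,fy=2.8))
E
```

```text
t: 8.55
tcp_pos: [0.4834, -0.1922, 0.2585]
tool_rot: [0.656, 0.755, 0.0, 0.0]
force: [0.3, 0.4, -0.4]
finger_gap: 0.995
gripper_force: 0.0
lid pts x,z pctl [0.10472157 0.11424888 0.12647568] [0.10242781 0.18371289]
```

View pics/w2.png

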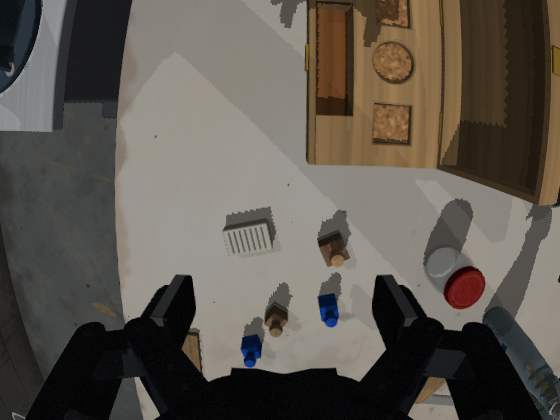

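View pics/s2.png

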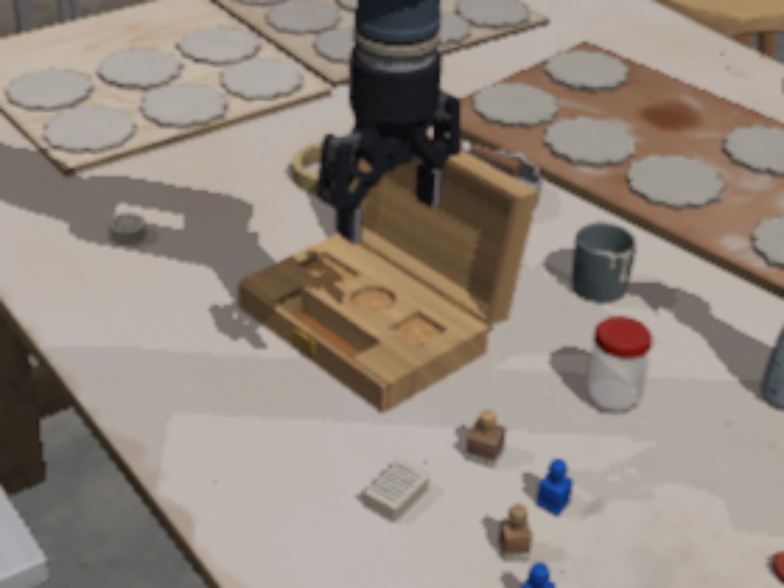

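The wrist view shows the case open, with the bay at (335,55), the round recess at (392,62) and the square one at (392,123). The oblong block is at (247,238), and the stamps are at (333,248) and (276,318). The scene crop shows the lid leaning back, and its top height of 0.184 m matches the stop. Next I'll get exact positions from the wrist depth.

```bash
cat >> h.py <<'E'
YAW=np.radians(7.8); U=np.array([np.cos(YAW),np.sin(YAW)]); V=np.array([-U[1],U[0]]); C0=np.array([.5635,-.0379])
def tocase(p): return (p[...,:2]-C0)@np.stack([U,V],1)
def toworld(a,b): return C0+a*U+b*V
def objs(d,zmin=.009):
    c=cloud(d); Z=c[...,2]; q=tocase(c)
    inc=(abs(q[...,0])<.2)&(abs(q[...,1])<.122)&(q[...,0]>-.08)
    m=((d['range_z']>0)&(Z>zmin)&(Z<.06)&(c[...,0]>.3)&(c[...,0]<.68)&(abs(c[...,1])<.55)&~inc).astype(np.uint8)
    k,l,st,ce=cv2.connectedComponentsWithStats(m)
    for i in range(1,k):
        if st[i,4]<60: continue
        p=c[l==i]; zt=np.percentile(p[:,2],97)
        for lo,hi in ([(zt-.005,.1)] if zt<.03 else [(zt-.01,.1),(.024,.034)]):
            t=p[(p[:,2]>lo)&(p[:,2]<hi)]
            if len(t)<10: continue
            r=cv2.minAreaRect((t[:,:2]*1000).astype(np.float32))
            print(ce[i].round(),st[i,4],'zt',zt.round(3),np.round(r[0],1),np.round(r[1],1),round(r[2],1),'bgr',d['image'][l==i].mean(0).round())
def recess(d):
    c=cloud(d); Z=c[...,2]; q=tocase(c)
    m=((d['range_z']>0)&(Z<.0325)&(Z>.003)&(abs(q[...,0])<.07)&(abs(q[...,1])<.11)).astype(np.uint8)
    k,l,st,ce=cv2.connectedComponentsWithStats(m)
    for i in range(1,k):
        if st[i,4]<150: continue
        r=cv2.minAreaRect((q[l==i]*1000).astype(np.float32)); print('rec',ce[i].round(),st[i,4],np.round(r[0],1),np.round(r[1],1),round(r[2],1),'z',np.median(Z[l==i]).round(4))
E
python3 - <<'E'
from h import *
d=snap('wrist'); objs(d); recess(d)
c=cloud(d);print(c[210:300:40,150:180:20,2])
E
```

```text
[247. 238.] 1346 zt 0.021 [ 447.7 -268.5] [56.5 36.1] 19.0 bgr [115. 125. 126.]
[333. 250.] 702 zt 0.052 [ 553.6 -264.9] [15.6 15.2] 65.1 bgr [42. 57. 73.]
[333. 250.] 702 zt 0.052 [ 554.5 -265.6] [30.6 30.4] 32.8 bgr [42. 57. 73.]
[328. 311.] 476 zt 0.052 [ 564.9 -352.8] [15.4 15.4] 5.7 bgr [80. 35. 12.]
[328. 311.] 476 zt 0.052 [ 565.2 -353.1] [23.9 24.3] 18.8 bgr [80. 35. 12.]
[275. 320.] 528 zt 0.052 [ 496.6 -378.1] [17.4 16.1] 70.6 bgr [39. 52. 65.]
[275. 320.] 528 zt 0.052 [ 497.1 -378.3] [25.2 24.3] 62.2 bgr [39. 52. 65.]
[192. 349.] 229 zt 0.011 [ 375.2 -473.8] [26.5 68.9] 1.9 bgr [ 58.  82. 102.]
[250. 351.] 448 zt 0.052 [ 469.2 -439.3] [15.5 15.5] 8.6 bgr [71. 31. 11.]
[250. 351.] 448 zt 0.052 [ 468.4 -440.3] [23.9 24.6] 24.1 bgr [71. 31. 11.]
rec [393.  13.] 873 [19.4 61.9] [36.6 39.5] 88.8 z 0.0284
rec [334.  59.] 4025 [-46.9   0.5] [ 39.7 129.6] 0.4 z 0.0083
rec [393.  62.] 1287 [19.3  0.6] [46.  47.2] 53.6 z 0.0283
rec [391. 124.] 1430 [ 19.  -69.8] [45.1 43.8] 89.8 z 0.0283
[[ 0.00080958 -0.00027383]
 [-0.00134739 -0.0004085 ]
 [ 0.00034793  0.2711988 ]]
```

The measured sizes all match the ones given. Recess centres in the case frame are square (19,-70) and round (19,0), which puts oblong at about (19,70). The stamps present are one large at (0.554,-0.265) and one small at (0.497,-0.378). I'll start with the oblong block at (0.448,-0.2685), long side at 19°, and grip it across its 36 mm.

```bash
python3 -m crank '[{"dp":[-0.12,-0.26,-0.2],"angular":[0,0,-7.9]},{"dp":[-0.12,-0.26,-0.2],"angular":[0,0,-7.9]},{"dp":[-0.12,-0.26,-0.2],"angular":[0,0,-7.9]},{"dp":[-0.12,-0.26,-0.2],"angular":[0,0,-7.9]},{"dp":[-0.12,-0.26,-0.2],"angular":[0,0,-7.9]},{"dp":[-0.12,-0.26,-0.2],"angular":[0,0,-7.9]},{"dp":[-0.12,-0.26,-0.2],"angular":[0,0,-7.9]},{"dp":[-0.12,-0.24,-0.2],"angular":[0,0,-7.9]},{"dp":[-0.12,-0.24,-0.2],"angular":[0,0,-7.9]},{"dp":[-0.12,-0.24,-0.2],"angular":[0,0,-7.9]},{"dp":[0,0,-1],"angular":[0,0,0]},{"dp":[0,0,-1],"angular":[0,0,0]},{"dp":[0,0,-1],"angular":[0,0,0]},{"dp":[0,0,-1],"angular":[0,0,0]},{"dp":[0,0,0],"angular":[0,0,0]},{"dp":[0,0,0],"angular":[0,0,0]}]' 0.2
python3 - <<'E'
from h import *
s=sense(); y=R.from_quat(s['tool_rot']).as_matrix()[:,1]; print(np.degrees(np.arctan2(y[1],y[0])),s['q'])
d=snap('wrist'); objs(d); d=snap('scene'); objs(d)
E
```

```text
t: 10.3
tcp_pos: [0.4471, -0.2684, 0.0785]
tool_rot: [0.986, 0.165, -0.0, -0.0]
force: [0.7, -0.8, 0.2]
finger_gap: 0.799
gripper_force: 0.0
-70.99430473978248 [-7.55138491e-01  6.61367285e-01  1.82422709e+00  1.05197711e-04
  6.56457758e-01  4.83862494e-01]
[343.  72.] 3147 zt 0.052 [ 553.6 -265.8] [16.7 16.7] 10.8 bgr [48. 66. 85.]
[343.  72.] 3147 zt 0.052 [ 554.1 -266.3] [30.3 30.5] 31.8 bgr [48. 66. 85.]
[479. 116.] 2157 zt 0.052 [ 564.9 -353. ] [16.4 17. ] 70.3 bgr [70. 30.  9.]
[479. 116.] 2157 zt 0.052 [ 565.  -353.2] [24.4 24.4] 19.2 bgr [70. 30.  9.]
[259. 198.] 5501 zt 0.021 [ 467.7 -245.4] [55.9 35.9] 19.2 bgr [85. 93. 94.]
[467. 228.] 2053 zt 0.052 [ 497.3 -378. ] [16.7 16.7] 55.1 bgr [35. 49. 62.]
[467. 228.] 2053 zt 0.052 [ 497.4 -378.5] [24.7 24.3] 63.1 bgr [35. 49. 62.]
[506. 285.] 1635 zt 0.052 [ 468.7 -439.8] [16.9 16.5] 39.9 bgr [66. 27.  8.]
[506. 285.] 1635 zt 0.052 [ 468.8 -440.4] [25.  24.6] 24.6 bgr [66. 27.  8.]
[508. 365.] 146 zt 0.01 [ 386.7 -533.1] [43.3 17.9] 67.8 bgr [ 57.  83. 104.]
[431. 403.] 75 zt 0.01 [ 321.4 -468.9] [23.8 12. ] 52.9 bgr [ 63.  87.
[... 163 characters left out ...]
23. 276.] 176 zt 0.05 [ 553.  -266.4] [15.1 15.8] 49.6 bgr [ 71.  89. 111.]
[323. 276.] 176 zt 0.05 [ 553.5 -267. ] [30.4 30.3] 29.5 bgr [ 71.  89. 111.]
[291. 286.] 230 zt 0.021 [ 467.8 -245.5] [57.8 34.5] 18.3 bgr [115. 124. 128.]
[348. 293.] 151 zt 0.05 [ 565.  -353.6] [18.3 14.7] 50.6 bgr [121.  63.  32.]
[348. 293.] 151 zt 0.05 [ 567.  -353.8] [27.9 22.8] 15.1 bgr [121.  63.  32.]
[333. 309.] 160 zt 0.05 [ 497.2 -378.9] [19.7 15.8] 22.3 bgr [ 72.  90. 113.]
[333. 309.] 160 zt 0.05 [ 497.4 -379.2] [23.3 23.4] 63.3 bgr [ 72.  90. 113.]
[341. 331.] 179 zt 0.05 [ 468.9 -440.3] [15.4 16.3] 47.6 bgr [130.  67.  33.]
[341. 331.] 179 zt 0.05 [ 466.6 -442.1] [22.6 25.4] 30.4 bgr [130.  67.  33.]
```

The oblong block has been knocked to (0.4677,-0.2454), and both views agree. I'll correct for that, descend and grip.

```bash
python3 -m crank '[{"dp":[0.35,0.39,0],"angular":[0,0,0]},{"dp":[0.34,0.38,0],"angular":[0,0,0]},{"dp":[0,0,0],"angular":[0,0,0]},{"dp":[0,0,-0.6],"angular":[0,0,0]},{"dp":[0,0,-0.6],"angular":[0,0,0]},{"dp":[0,0,-0.55],"angular":[0,0,0]},{"dp":[0,0,0],"angular":[0,0,0]},{"dp":[0,0,0],"angular":[0,0,0]}]' 0.2
python3 -m crank '[{"dp":[0,0,0],"angular":[0,0,0]},{"dp":[0,0,0],"angular":[0,0,0]},{"dp":[0,0,0],"angular":[0,0,0]},{"dp":[0,0,0],"angular":[0,0,0]},{"dp":[0,0,0],"angular":[0,0,0]},{"dp":[0,0,0],"angular":[0,0,0]},{"dp":[0,0,0],"angular":[0,0,0]},{"dp":[0,0,0],"angular":[0,0,0]}]' 1 30
```

```text
t: 11.2
tcp_pos: [0.4673, -0.2457, 0.0264]
tool_rot: [0.986, 0.165, 0.0, 0.0]
force: [-1.0, -0.2, 0.0]
finger_gap: 0.8
gripper_force: 0.0
t: 12.0
tcp_pos: [0.4677, -0.246, 0.0271]
tool_rot: [0.986, 0.165, 0.001, 0.001]
force: [-0.1, 0.5, 6.0]
finger_gap: 0.41
gripper_force: 30.7
```

```bash
python3 -m crank '[{"dp":[0,0,0.5],"angular":[0,0,0]},{"dp":[0,0,1],"angular":[0,0,0]},{"dp":[0,0,1],"angular":[0,0,0]},{"dp":[0,0,0.5],"angular":[0,0,0]},{"dp":[0.35,0.93,0],"angular":[0,0,7.88]},{"dp":[0.35,0.93,0],"angular":[0,0,7.88]},{"dp":[0.35,0.93,0],"angular":[0,0,7.88]},{"dp":[0.35,0.93,0],"angular":[0,0,7.88]},{"dp":[0.35,0.93,0],"angular":[0,0,7.88]},{"dp":[0.35,0.93,0],"angular":[0,0,7.88]},{"dp":[0.35,0.93,0],"angular":[0,0,7.88]},{"dp":[0.35,0.93,0],"angular":[0,0,7.88]},{"dp":[0.35,0.93,0],"angular":[0,0,7.88]},{"dp":[0.35,0.93,0],"angular":[0,0,7.88]},{"dp":[0,0,0],"angular":[0,0,0]},{"dp":[0,0,0],"angular":[0,0,0]},{"dp":[0,0,0],"angular":[0,0,0]}]'
python3 - <<'E'
from h import *
s=sense(); y=R.from_quat(s['tool_rot']).as_matrix()[:,1]; print(np.degrees(np.arctan2(y[1],y[0])),toworld(.019,.07),s['finger_gap'])
d=snap('wrist'); recess(d); c=cloud(d); cv2.imwrite('pics/w3.png',d['image'])
m=(c[...,2]>.108)&(c[...,2]<.122)&(d['image'].min(2)>60)&(d['range_z']>0); p=tocase(c)[m]; print(m.sum(),cv2.minAreaRect((p*1000).astype(np.float32)),np.median(c[...,2][m]))
d=snap('scene'); recess(d)
E
```

```text
t: 13.7
tcp_pos: [0.5716, 0.0328, 0.1159]
tool_rot: [0.658, 0.753, -0.0, -0.0]
force: [0.1, -0.2, -0.5]
finger_gap: 0.407
gripper_force: 30.3
7.663963204854473 [0.57282412 0.03403094] 0.4069439732464566
rec [287. 201.] 2053 [18.  87.6] [40.2 27.6] 0.1 z 0.028
rec [195. 271.] 3127 [-51.4  19.6] [83.4 35.3] 89.9 z 0.0082
rec [286. 333.] 186 [ 18.  -21.3] [31.4  6.9] 0.8 z 0.0294
rec [286. 365.] 603 [ 17.6 -63.4] [44.8 21. ] 0.6 z 0.028
6753 ((59.55183792114258, 77.93896484375), (133.98281860351562, 59.4472541809082), 9.585590362548828) 0.10892410585315299
rec [274. 221.] 317 [18.9 38.7] [143.2  66.5] 83.9 z 0.027
rec [266. 234.] 395 [-41.8  11. ] [184.9  56.4] 89.2 z 0.0171
rec [299. 237.] 168 [ 21.6 -65.5] [62.9 65.4] 83.1 z 0.027
```

View pics/w3.png

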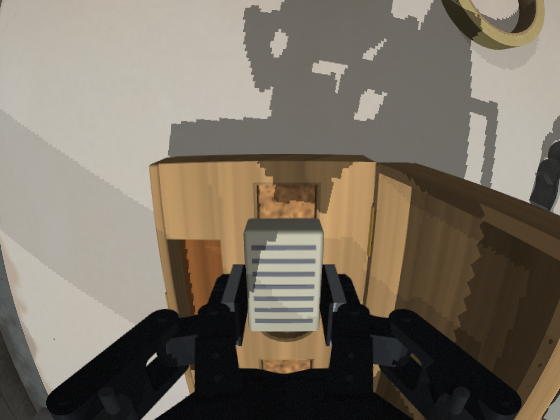

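The wrist view shows the held oblong block at (284,275), level and squared over its recess, with the cork visible at (287,200). The recess's far edge gives its centre at about (18.5,70.7). Next I'll measure the block in hand.

```bash
python3 - <<'E'
from h import *
d=snap('wrist'); c=cloud(d); q=tocase(c)
m=(c[...,2]>.105)&(c[...,2]<.113)&(d['image'].min(2)>45)&(abs(q[...,0]-.018)<.03)&(abs(q[...,1]-.07)<.05)&(d['range_z']>0)
k,l,st,ce=cv2.connectedComponentsWithStats(m.astype(np.uint8)); i=1+np.argmax(st[1:,4]); p=q[l==i]
print(st[i],cv2.minAreaRect((p*1000).astype(np.float32)), 1000*tocase(sense()['tcp_pos']))
E
```

```text
[ 244  228   80  103 7679] ((15.584556579589844, 70.0448989868164), (36.55301284790039, 56.03569412231445), 0.0747767984867096) [17.82390374 68.50561049]
```

The block appears at (15.6,70.0) while the tool is at x = 17.8. Closing on the handle earlier showed the same roughly 2 mm x bias in this camera. Working relative to the recess, I'll shift +2.2 mm in case x and +1 mm in case y, then lower.

```bash
python3 -m crank '[{"dp":[0.07,0.04,0],"angular":[0,0,0]},{"dp":[0,0,-0.5],"angular":[0,0,0]},{"dp":[0,0,-0.5],"angular":[0,0,0]},{"dp":[0,0,-0.4],"angular":[0,0,0]},{"dp":[0,0,-0.2],"angular":[0,0,0]},{"dp":[0,0,-0.1],"angular":[0,0,0]},{"dp":[0,0,-0.1],"angular":[0,0,0]},{"dp":[0,0,0],"angular":[0,0,0]}]'
python3 -m crank '[{"dp":[0,0,-0.05],"angular":[0,0,0]},{"dp":[0,0,-0.05],"angular":[0,0,0]},{"dp":[0,0,-0.05],"angular":[0,0,0]},{"dp":[0,0,0],"angular":[0,0,0]}]'
```

```text
t: 14.65
tcp_pos: [0.5744, 0.0346, 0.062]
tool_rot: [0.658, 0.753, 0.0, 0.0]
force: [-1.7, 0.1, -0.4]
finger_gap: 0.412
gripper_force: 30.3
t: 15.05
tcp_pos: [0.5742, 0.0347, 0.0575]
tool_rot: [0.658, 0.753, -0.0, -0.0]
force: [0.3, 0.1, -0.0]
finger_gap: 0.41
gripper_force: 30.3
```

```bash
python3 -m crank '[{"dp":[0,0,-0.06],"angular":[0,0,0]},{"dp":[0,0,0],"angular":[0,0,0]},{"dp":[0,0,0],"angular":[0,0,0]}]'
python3 -m crank '[{"dp":[0,0,0],"angular":[0,0,0]},{"dp":[0,0,0],"angular":[0,0,0]},{"dp":[0,0,0],"angular":[0,0,0]},{"dp":[0,0,0.5],"angular":[0,0,0]},{"dp":[0,0,0.7],"angular":[0,0,0]}]' 0.4
python3 -m crank '[{"dp":[0,0,0],"angular":[0,0,0]},{"dp":[0,0,0],"angular":[0,0,0]},{"dp":[0,0,0],"angular":[0,0,0]},{"dp":[0,0,0],"angular":[0,0,0]},{"dp":[0,0,0],"angular":[0,0,0]},{"dp":[0,0,0],"angular":[0,0,0]},{"dp":[0,0,0],"angular":[0,0,0]}]' 1
python3 -m crank '[{"dp":[0,0,-0.6],"angular":[0,0,0]},{"dp":[0,0,-0.2],"angular":[0,0,0]},{"dp":[0,0,-0.1],"angular":[0,0,0]},{"dp":[0,0,-0.1],"angular":[0,0,0]},{"dp":[0,0,0],"angular":[0,0,0]}]'
```

```text
t: 15.35
tcp_pos: [0.5743, 0.0346, 0.0557]
tool_rot: [0.658, 0.753, -0.0, -0.0]
force: [0.6, 0.5, 0.1]
finger_gap: 0.412
gripper_force: 30.3
t: 15.85
tcp_pos: [0.5735, 0.0347, 0.0919]
tool_rot: [0.658, 0.753, -0.001, -0.001]
force: [0.3, 0.0, 0.1]
finger_gap: 0.602
gripper_force: 0.0
t: 16.55
tcp_pos: [0.5742, 0.0347, 0.0914]
tool_rot: [0.658, 0.753, -0.0, -0.0]
force: [-0.1, 0.0, 0.1]
finger_gap: 0.0
gripper_force: 0.0
t: 17.05
tcp_pos: [0.5743, 0.0347, 0.0618]
tool_rot: [0.658, 0.753, 0.0, 0.0]
force: [0.4, -0.0, -0.1]
finger_gap: 0.001
gripper_force: 0.0
```

Tips are near z = 0.045, so I'll press on in small steps.

```bash
python3 -m crank '[{"dp":[0,0,-0.1],"angular":[0,0,0]},{"dp":[0,0,-0.1],"angular":[0,0,0]},{"dp":[0,0,0],"angular":[0,0,0]}]'
python3 -m crank '[{"dp":[0,0,-0.1],"angular":[0,0,0]},{"dp":[0,0,-0.05],"angular":[0,0,0]},{"dp":[0,0,0],"angular":[0,0,0]}]'
```

```text
t: 17.35
tcp_pos: [0.5747, 0.0346, 0.0559]
tool_rot: [0.658, 0.753, 0.0, 0.0]
force: [0.1, 0.3, 2.2]
finger_gap: 0.004
gripper_force: 1.0
t: 17.65
tcp_pos: [0.5747, 0.0346, 0.0529]
tool_rot: [0.658, 0.753, 0.0, 0.001]
force: [-3.2, 0.5, 13.5]
finger_gap: 0.001
gripper_force: 6.9
```

```bash
python3 -m crank '[{"dp":[0,0,-0.04],"angular":[0,0,0]},{"dp":[0,0,-0.04],"angular":[0,0,0]},{"dp":[0,0,0],"angular":[0,0,0]}]'
python3 -m crank '[{"dp":[0,0,1],"angular":[0,0,0]},{"dp":[0,0,1],"angular":[0,0,0]},{"dp":[-0.5,0.5,1],"angular":[0,0,0]},{"dp":[-1,1,1],"angular":[0,0,0]},{"dp":[-1,1,1],"angular":[0,0,0]},{"dp":[0,0,0],"angular":[0,0,0]},{"dp":[0,0,0],"angular":[0,0,0]}]' 0
python3 - <<'E'
from h import *
d=snap('wrist'); objs(d); recess(d); c=cloud(d); q=tocase(c)
m=(abs(q[...,0]-.018)<.012)&(abs(q[...,1]-.07)<.02)&(d['range_z']>0); b=(abs(q[...,0]-.05)<.006)&(abs(q[...,1]-.07)<.03)&(d['range_z']>0)
print(m.sum(),np.percentile(c[m][:,2],[5,50,95]),b.sum(),np.median(c[b][:,2])); cv2.imwrite('pics/w4.png',d['image'])
d=snap('scene'); objs(d)
E
```

```text
t: 17.95
tcp_pos: [0.5748, 0.0346, 0.0528]
tool_rot: [0.658, 0.753, 0.001, 0.001]
force: [-7.2, -0.5, 29.1]
finger_gap: -0.002
gripper_force: 14.3
t: 18.65
tcp_pos: [0.5019, 0.1079, 0.1973]
tool_rot: [0.657, 0.754, 0.001, 0.001]
force: [-0.1, -0.4, -0.2]
finger_gap: 0.998
gripper_force: 0.0
[235.  28.] 1637 zt 0.022 [433.8 262.7] [42.9 42.8] 60.0 bgr [118. 130. 131.]
[468.  89.] 960 zt 0.026 [671.7 250.1] [16.3 69.8] 0.1 bgr [54. 80. 90.]
rec [333. 266.] 213 [18.7 70.6] [60.2 37.8] 87.9 z 0.0286
rec [278. 327.] 2974 [-48.1  -4.3] [122.6  41.2] 90.0 z 0.0081
rec [337. 331.] 1019 [18.9 -2.6] [45.  44.6] 61.0 z 0.0281
rec [336. 367.] 302 [ 18.6 -67.8] [43.3 32.7] 1.2 z 0.0281
777 [0.03497635 0.03619709 0.03736523] 456 0.03611594034426199
[188. 165.] 677 zt 0.02 [535.3 492.3] [112.5 201. ] 88.8 bgr [ 97. 103. 109.]
[194. 200.] 99 zt 0.021 [432.6 263.1] [42.1 42.3] 21.3 bgr [137. 148. 153.]
[323. 276.] 173 zt 0.05 [ 554.2 -266.8] [16.  13.9] 49.7 bgr [ 63.  80. 100.]
[323. 276.] 173 zt 0.05 [ 554.5 -266.1] [33.5 29.9] 32.6 bgr [ 63.  80. 100.]
[348. 293.] 152 zt 0.05 [ 565.4 -353.3] [14.8 15.9] 26.1 bgr [114.  58.  28.]
[348. 293.] 152 zt 0.05 [ 564.5 -354. ] [25.8 23.3] 23.8 bgr [114.  58.  28.]
[333. 309.] 160 zt 0.051 [ 497.6 -378.2] [17.5 15.4] 25.5 bgr [ 64.  81. 102.]
[333. 309.] 160 zt 0.051 [ 497.7 -379.6] [22.5 25.3] 60.1 bgr [ 64.  81. 102.]
[341. 331.] 179 zt 0.051 [ 467.9 -441.4] [16.9 16.1] 53.2 bgr [116.  58.  27.]
[341. 331.] 179 zt 0.051 [ 468.8 -441.4] [24.4 24.5] 26.3 bgr [116.  58.  27.]
```

View pics/w4.png

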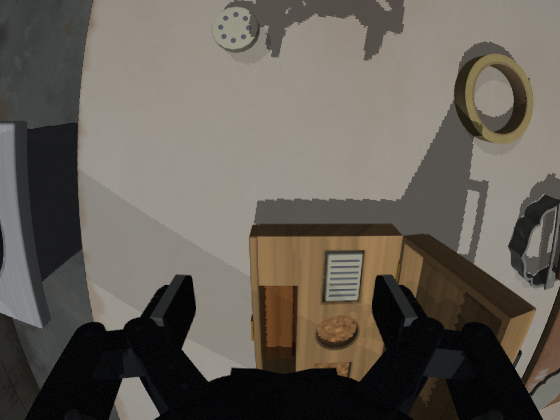

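The wrist view shows the oblong block flush in its recess at (343,275), at z = 0.0362 against the board's 0.0361. The round block is at (236,29), or world (0.434,0.2625). I'll fetch it with the same yaw.

```bash
python3 -m crank '[{"dp":[-0.37,0.86,0],"angular":[0,0,0]},{"dp":[-0.37,0.86,0],"angular":[0,0,0]},{"dp":[-0.37,0.86,0],"angular":[0,0,0]},{"dp":[-0.37,0.86,0],"angular":[0,0,0]},{"dp":[-0.37,0.86,-0.3],"angular":[0,0,0]},{"dp":[-0.37,0.86,-0.7],"angular":[0,0,0]},{"dp":[0,0,-1],"angular":[0,0,0]},{"dp":[0,0,-1],"angular":[0,0,0]},{"dp":[0,0,-1],"angular":[0,0,0]},{"dp":[0,0,-1],"angular":[0,0,0]},{"dp":[0,0,-0.67],"angular":[0,0,0]},{"dp":[0,0,0],"angular":[0,0,0]},{"dp":[0,0,0],"angular":[0,0,0]}]' 0.1
python3 -m crank '[{"dp":[0,0,0],"angular":[0,0,0]},{"dp":[0,0,0],"angular":[0,0,0]},{"dp":[0,0,0],"angular":[0,0,0]},{"dp":[0,0,0],"angular":[0,0,0]},{"dp":[0,0,0],"angular":[0,0,0]},{"dp":[0,0,0],"angular":[0,0,0]},{"dp":[0,0,0],"angular":[0,0,0]},{"dp":[0,0,0],"angular":[0,0,0]}]' 1 30
```

```text
t: 20.05
tcp_pos: [0.4354, 0.2616, 0.0254]
tool_rot: [0.658, 0.753, -0.001, -0.0]
force: [0.7, -0.6, 0.2]
finger_gap: 0.902
gripper_force: 0.0
t: 20.85
tcp_pos: [0.4358, 0.2623, 0.0277]
tool_rot: [0.658, 0.753, 0.001, 0.001]
force: [-0.4, -1.7, 6.3]
finger_gap: 0.496
gripper_force: 30.2
```

```bash
python3 -m crank '[{"dp":[0,0,0.5],"angular":[0,0,0]},{"dp":[0,0,1],"angular":[0,0,0]},{"dp":[0,0,1],"angular":[0,0,0]},{"dp":[0,0,0.5],"angular":[0,0,0]},{"dp":[0.45,-0.9,0],"angular":[0,0,0]},{"dp":[0.45,-0.9,0],"angular":[0,0,0]},{"dp":[0.45,-0.9,0],"angular":[0,0,0]},{"dp":[0.45,-0.9,0],"angular":[0,0,0]},{"dp":[0.45,-0.9,0],"angular":[0,0,0]},{"dp":[0.45,-0.9,0],"angular":[0,0,0]},{"dp":[0.45,-0.9,0],"angular":[0,0,0]},{"dp":[0.45,-0.9,0],"angular":[0,0,0]},{"dp":[0.45,-0.9,0],"angular":[0,0,0]},{"dp":[0.45,-0.9,0],"angular":[0,0,0]},{"dp":[0.44,-0.92,0],"angular":[0,0,0]},{"dp":[0,0,0],"angular":[0,0,0]},{"dp":[0,0,0],"angular":[0,0,0]},{"dp":[0,0,0],"angular":[0,0,0]}]'
python3 - <<'E'
from h import *
s=sense()
d=snap('wrist'); c=cloud(d); q=tocase(c); zt=s['tcp_pos'][2]-.0077
for box in [(.03,.03),(.03,.025)]:
  m=(abs(c[...,2]-zt)<.005)&(d['image'].min(2)>45)&(abs(q[...,0]-.018)<box[0])&(abs(q[...,1])<.03)&(d['range_z']>0)
  k,l,st,ce=cv2.connectedComponentsWithStats(m.astype(np.uint8)); i=1+np.argmax(st[1:,4]); p=q[l==i]
  print(st[i],cv2.minEnclosingCircle((p*1000).astype(np.float32)),p.min(0),p.max(0),1000*tocase(s['tcp_pos']))
recess(d)
E
```

```text
t: 22.65
tcp_pos: [0.582, -0.0345, 0.1163]
tool_rot: [0.658, 0.753, -0.0, -0.001]
force: [0.9, 0.9, -1.4]
finger_gap: 0.498
gripper_force: 30.7
[ 239  240   90   82 5777] ((16.872220993041992, 1.8785136938095093), 22.272872924804688) [-0.00431171 -0.01981427] [0.03794697 0.0240645 ] [18.82933884  0.87355791]
[ 239  240   90   82 5777] ((16.872220993041992, 1.8785136938095093), 22.272872924804688) [-0.00431171 -0.01981427] [0.03794697 0.0240645 ] [18.82933884  0.87355791]
rec [278. 120.] 888 [17.8 72.1] [40.8 61. ] 0.1 z 0.0229
rec [190. 216.] 7972 [-51.6  -0.7] [ 35.1 128.6] 0.1 z 0.0082
rec [285. 220.] 1947 [18.1  6.7] [32.1 48. ] 88.0 z 0.0281
rec [285. 327.] 989 [ 18.  -81.3] [24.1 44.2] 89.6 z 0.0281
```

The block is about 1.4 mm short in case x and 0.9 mm over in case y. I'll apply that and lower.

```bash
python3 -m crank '[{"dp":[0.05,-0.02,0],"angular":[0,0,0]},{"dp":[0,0,-0.5],"angular":[0,0,0]},{"dp":[0,0,-0.5],"angular":[0,0,0]},{"dp":[0,0,-0.4],"angular":[0,0,0]},{"dp":[0,0,-0.2],"angular":[0,0,0]},{"dp":[0,0,-0.1],"angular":[0,0,0]},{"dp":[0,0,-0.1],"angular":[0,0,0]},{"dp":[0,0,-0.1],"angular":[0,0,0]},{"dp":[0,0,-0.05],"angular":[0,0,0]},{"dp":[0,0,0],"angular":[0,0,0]},{"dp":[0,0,0],"angular":[0,0,0]}]'
```

```text
t: 23.8
tcp_pos: [0.5848, -0.0361, 0.0582]
tool_rot: [0.658, 0.753, 0.0, 0.0]
force: [0.6, 0.8, -0.4]
finger_gap: 0.494
gripper_force: 30.7
```

```bash
python3 -m crank '[{"dp":[0,0,-0.06],"angular":[0,0,0]},{"dp":[0,0,0],"angular":[0,0,0]}]'
python3 -m crank '[{"dp":[0,0,0],"angular":[0,0,0]},{"dp":[0,0,0],"angular":[0,0,0]},{"dp":[0,0,0],"angular":[0,0,0]},{"dp":[0,0,0.5],"angular":[0,0,0]},{"dp":[0,0,0.7],"angular":[0,0,0]}]' 0.3
python3 -m crank '[{"dp":[0,0,0],"angular":[0,0,0]},{"dp":[0,0,0],"angular":[0,0,0]},{"dp":[0,0,0],"angular":[0,0,0]},{"dp":[0,0,0],"angular":[0,0,0]},{"dp":[0,0,0],"angular":[0,0,0]},{"dp":[0,0,0],"angular":[0,0,0]},{"dp":[0,0,0],"angular":[0,0,0]},{"dp":[0,0,-0.6],"angular":[0,0,0]},{"dp":[0,0,-0.3],"angular":[0,0,0]},{"dp":[0,0,-0.1],"angular":[0,0,0]},{"dp":[0,0,-0.1],"angular":[0,0,0]},{"dp":[0,0,0],"angular":[0,0,0]}]' 1
python3 -m crank '[{"dp":[0,0,-0.1],"angular":[0,0,0]},{"dp":[0,0,-0.1],"angular":[0,0,0]},{"dp":[0,0,0],"angular":[0,0,0]}]'
```

```text
t: 24.0
tcp_pos: [0.5846, -0.036, 0.0561]
tool_rot: [0.658, 0.753, -0.0, -0.0]
force: [0.6, 0.5, -0.6]
finger_gap: 0.497
gripper_force: 30.7
t: 24.5
tcp_pos: [0.5839, -0.0358, 0.0922]
tool_rot: [0.658, 0.753, -0.001, -0.001]
force: [0.3, -0.3, 0.4]
finger_gap: 0.699
gripper_force: 0.0
t: 25.7
tcp_pos: [0.5846, -0.036, 0.0591]
tool_rot: [0.658, 0.753, -0.0, -0.0]
force: [0.5, -1.2, 0.4]
finger_gap: -0.001
gripper_force: 0.0
t: 26.0
tcp_pos: [0.5847, -0.036, 0.0532]
tool_rot: [0.658, 0.753, 0.0, 0.0]
force: [-0.7, -0.7, 2.3]
finger_gap: -0.0
gripper_force: 1.0
```

```bash
python3 -m crank '[{"dp":[0,0,-0.05],"angular":[0,0,0]},{"dp":[0,0,-0.05],"angular":[0,0,0]},{"dp":[0,0,-0.03],"angular":[0,0,0]},{"dp":[0,0,0],"angular":[0,0,0]}]'
python3 -m crank '[{"dp":[0,0,1],"angular":[0,0,0]},{"dp":[0,0,1],"angular":[0,0,0]},{"dp":[0,-1,1],"angular":[0,0,0]},{"dp":[-0.15,-1,1],"angular":[0,0,4]},{"dp":[-0.15,-1,0],"angular":[0,0,4]},{"dp":[-0.15,-1,0],"angular":[0,0,4]},{"dp":[-0.15,-1,0],"angular":[0,0,4]},{"dp":[-0.15,-1,0],"angular":[0,0,4]},{"dp":[-0.15,-1,-0.5],"angular":[0,0,4.2]},{"dp":[-0.12,-0.65,-0.5],"angular":[0,0,0]},{"dp":[0,0,0],"angular":[0,0,0]},{"dp":[0,0,0],"angular":[0,0,0]},{"dp":[0,0,0],"angular":[0,0,0]}]' 0.2
python3 - <<'E'
from h import *
d=snap('wrist'); objs(d); recess(d); d=snap('scene'); c=cloud(d);q=tocase(c)
m=(abs(q[...,0]-.018)<.012)&(abs(q[...,1])<.015)&(d['range_z']>0);b=(abs(q[...,0]-.055)<.006)&(abs(q[...,1])<.03)&(d['range_z']>0)
print('round z',np.percentile(c[m][:,2],[5,50,95]),np.median(c[b][:,2]))
E
```

```text
t: 26.4
tcp_pos: [0.5849, -0.036, 0.0528]
tool_rot: [0.658, 0.753, 0.0, 0.001]
force: [-6.1, -0.1, 25.2]
finger_gap: 0.001
gripper_force: 12.4
t: 27.7
tcp_pos: [0.5542, -0.2642, 0.1392]
tool_rot: [0.485, 0.874, 0.0, -0.0]
force: [0.7, 0.4, -0.3]
finger_gap: 0.797
gripper_force: 0.0
[285. 219.] 1689 zt 0.052 [ 553.6 -265.6] [16.3 16.1] 75.1 bgr [46. 62. 80.]
[285. 219.] 1689 zt 0.052 [ 554.4 -265.9] [29.4 30.6] 31.7 bgr [46. 62. 80.]
[ 18. 277.] 521 zt 0.01 [ 326. -505.] [90.2 27.9] 88.4 bgr [ 65.  91. 109.]
[ 49. 292.] 830 zt 0.011 [ 375.5 -495.1] [ 28.1 110.9] 4.1 bgr [ 59.  84. 105.]
[162. 289.] 997 zt 0.052 [ 496.9 -377.7] [16.7 15.9] 58.2 bgr [36. 49. 63.]
[162. 289.] 997 zt 0.052 [ 494.7 -375.1] [24.1 24. ] 85.9 bgr [36. 49. 63.]
[242. 307.] 1098 zt 0.052 [ 564.8 -353.2] [16.1 16.1] 72.1 bgr [82. 35. 12.]
[242. 307.] 1098 zt 0.052 [ 565.1 -353.2] [24.5 24.1] 20.2 bgr [82. 35. 12.]
[121. 309.] 468 zt 0.031 [ 465.8 -434.6] [25.4 13.9] 29.4 bgr [56. 23.  7.]
[121. 309.] 468 zt 0.031 [ 465.1 -434. ] [26.  13.2] 34.7 bgr [56. 23.  7.]
rec [377.  12.] 1355 [-47.5 -38.8] [39.8 43.7] 0.1 z 0.0083
rec [438.  75.] 2729 [ 19.1 -68.8] [44.1 44.4] 89.3 z 0.0283
round z [0.02945773 0.03379617 0.03734379] 0.033876647676095994
```

The round block is flush too, level with the board. Now the large stamp's knob.

```bash
python3 -m crank '[{"dp":[0.02,-0.03,-0.5],"angular":[0,0,0]},{"dp":[0,0,-1],"angular":[0,0,0]},{"dp":[0,0,-1],"angular":[0,0,0]},{"dp":[0,0,-0.5],"angular":[0,0,0]},{"dp":[0,0,0],"angular":[0,0,0]},{"dp":[0,0,0],"angular":[0,0,0]}]' 0.4
python3 -m crank '[{"dp":[0,0,0],"angular":[0,0,0]},{"dp":[0,0,0],"angular":[0,0,0]},{"dp":[0,0,0],"angular":[0,0,0]},{"dp":[0,0,0],"angular":[0,0,0]},{"dp":[0,0,0],"angular":[0,0,0]},{"dp":[0,0,0],"angular":[0,0,0]}]' 1 30
```

```text
t: 28.4
tcp_pos: [0.555, -0.2664, 0.0493]
tool_rot: [0.485, 0.874, -0.0, 0.0]
force: [-0.5, -0.6, 0.9]
finger_gap: 0.601
gripper_force: 0.0
t: 29.0
tcp_pos: [0.5557, -0.2669, 0.0506]
tool_rot: [0.485, 0.874, -0.0, 0.001]
force: [0.6, 1.3, 6.4]
finger_gap: 0.182
gripper_force: 29.4
```

```bash
python3 -m crank '[{"dp":[0,0,0.6],"angular":[0,0,0]},{"dp":[0,0,1],"angular":[0,0,0]},{"dp":[0,0,1],"angular":[0,0,0]},{"dp":[-0.17,0.92,0],"angular":[0,0,-2.7]},{"dp":[-0.17,0.92,0],"angular":[0,0,-2.7]},{"dp":[-0.17,0.92,0],"angular":[0,0,-2.7]},{"dp":[-0.17,0.92,0],"angular":[0,0,-2.7]},{"dp":[-0.17,0.92,0],"angular":[0,0,-2.7]},{"dp":[-0.16,0.91,0],"angular":[0,0,-2.7]},{"dp":[-0.16,0.91,0],"angular":[0,0,-2.7]},{"dp":[-0.16,0.91,0],"angular":[0,0,-2.7]},{"dp":[-0.16,0.91,0],"angular":[0,0,-2.7]},{"dp":[0,0,0],"angular":[0,0,0]},{"dp":[0,0,0],"angular":[0,0,0]},{"dp":[0,0,0],"angular":[0,0,0]}]'
python3 - <<'E'
from h import *
s=sense(); y=R.from_quat(s['tool_rot']).as_matrix()[:,1]; print(1000*tocase(s['tcp_pos']),np.degrees(np.arctan2(y[1],y[0])))
d=snap('wrist'); recess(d); cv2.imwrite('pics/w5.png',d['image'])
E
```

```text
t: 30.5
tcp_pos: [0.5106, -0.0201, 0.1273]
tool_rot: [0.658, 0.753, 0.0, 0.001]
force: [0.2, 0.6, -0.5]
finger_gap: 0.175
gripper_force: 29.5
[-50.03424045  24.82861354] 7.64283564873344
rec [368. 147.] 460 [ 7.3 78.8] [71.7 31.8] 58.7 z 0.0245
rec [288. 201.] 3074 [-48.1  30.6] [63.8 40.3] 89.9 z 0.0081
rec [361. 249.] 335 [14.9  2.3] [48.  35.5] 49.6 z 0.0288
rec [283. 316.] 538 [-52.2 -61.6] [28.5  7.7] 1.5 z 0.0203
```

View pics/w5.png

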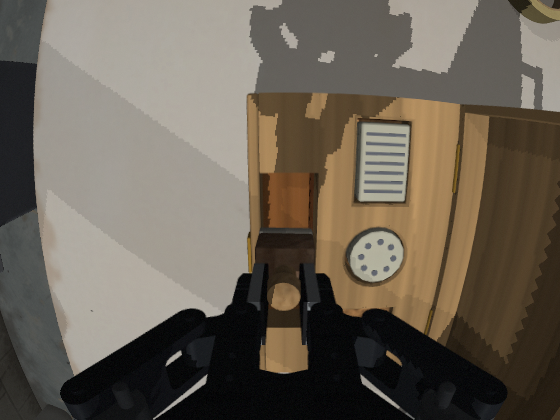

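The wrist view shows the held stamp at (286,255), squared over the bay at (290,200). The round block at (375,255) and the oblong one at (383,162) are flush. I'll lower the stamp.

```bash
python3 -m crank '[{"dp":[0,0,-0.6],"angular":[0,0,0]},{"dp":[0,0,-0.5],"angular":[0,0,0]},{"dp":[0,0,-0.2],"angular":[0,0,0]},{"dp":[0,0,-0.2],"angular":[0,0,0]},{"dp":[0,0,-0.2],"angular":[0,0,0]},{"dp":[0,0,0],"angular":[0,0,0]}]'
python3 -m crank '[{"dp":[0,0,-0.2],"angular":[0,0,0]},{"dp":[0,0,-0.2],"angular":[0,0,0]},{"dp":[0,0,-0.1],"angular":[0,0,0]},{"dp":[0,0,-0.05],"angular":[0,0,0]},{"dp":[0,0,0],"angular":[0,0,0]},{"dp":[0,0,0],"angular":[0,0,0]}]'
```

```text
t: 31.15
tcp_pos: [0.5098, -0.0194, 0.0758]
tool_rot: [0.658, 0.753, -0.0, -0.0]
force: [0.4, 1.2, -0.2]
finger_gap: 0.178
gripper_force: 29.5
t: 31.75
tcp_pos: [0.5101, -0.0192, 0.0598]
tool_rot: [0.658, 0.753, 0.0, 0.0]
force: [-0.0, -0.1, -1.1]
finger_gap: 0.182
gripper_force: 29.5
```

```bash
python3 -m crank '[{"dp":[0,0,-0.03],"angular":[0,0,0]},{"dp":[0,0,0],"angular":[0,0,0]},{"dp":[0,0,0],"angular":[0,0,0]}]'
python3 -m crank '[{"dp":[0,0,0],"angular":[0,0,0]},{"dp":[0,0,0],"angular":[0,0,0]},{"dp":[0,0,0],"angular":[0,0,0]},{"dp":[0,0,0.5],"angular":[0,0,0]},{"dp":[0,0,1],"angular":[0,0,0]},{"dp":[0,0,1],"angular":[0,0,0]},{"dp":[0,0,0.5],"angular":[0,0,0]}]' 0.6
python3 -m crank '[{"dp":[-0.04,-1,0],"angular":[0,0,-2.95]},{"dp":[-0.04,-1,0],"angular":[0,0,-2.95]},{"dp":[-0.04,-1,0],"angular":[0,0,-2.95]},{"dp":[-0.04,-1,0],"angular":[0,0,-2.95]},{"dp":[-0.04,-1,0],"angular":[0,0,-2.95]},{"dp":[-0.04,-1,0],"angular":[0,0,-2.95]},{"dp":[-0.04,-1,0],"angular":[0,0,-2.95]},{"dp":[-0.04,-1,0],"angular":[0,0,-2.95]},{"dp":[-0.04,-1,0],"angular":[0,0,-2.95]},{"dp":[-0.04,-1,0],"angular":[0,0,-2.95]},{"dp":[-0.03,-1,0],"angular":[0,0,-2.95]},{"dp":[0,-0.95,0],"angular":[0,0,-2.95]},{"dp":[0,0,0],"angular":[0,0,0]},{"dp":[0,0,0],"angular":[0,0,0]},{"dp":[0,0,0],"angular":[0,0,0]}]' 0.4
python3 - <<'E'
from h import *
d=snap('wrist'); objs(d); d=snap('scene'); cv2.imwrite('pics/s6.png',cv2.resize(d['image'][150:340,180:400],None,fx=3,fy=3))
E
```

```text
t: 32.05
tcp_pos: [0.51, -0.0193, 0.0589]
tool_rot: [0.658, 0.753, 0.0, 0.0]
force: [0.4, -0.3, -0.8]
finger_gap: 0.18
gripper_force: 29.5
t: 32.75
tcp_pos: [0.5109, -0.0194, 0.151]
tool_rot: [0.658, 0.753, 0.001, 0.002]
force: [0.0, -0.7, -0.2]
finger_gap: 0.403
gripper_force: 0.0
t: 34.25
tcp_pos: [0.4966, -0.3763, 0.1485]
tool_rot: [0.856, 0.517, -0.0, -0.001]
force: [0.3, 0.6, 0.2]
finger_gap: 0.601
gripper_force: 0.0
[350. 149.] 1079 zt 0.053 [ 564.7 -353.4] [16.9 15.6] 67.2 bgr [93. 40. 13.]
[350. 149.] 1079 zt 0.053 [ 565.3 -353.9] [23.8 23.9] 19.6 bgr [93. 40. 13.]
[288. 214.] 1104 zt 0.052 [ 497.8 -378.5] [15.9 16.5] 62.5 bgr [42. 57. 72.]
[288. 214.] 1104 zt 0.052 [ 497.3 -378.8] [25.3 23.3] 62.9 bgr [42. 57. 72.]
[501. 260.] 126 zt 0.011 [ 674.7 -534.2] [10.4 30.9] 0.0 bgr [25. 31. 77.]
[291. 288.] 1160 zt 0.052 [ 469.1 -440.3] [16.9 16.4] 17.3 bgr [73. 31. 11.]
[291. 288.] 1160 zt 0.052 [ 469.2 -441. ] [24.7 24.5] 24.9 bgr [73. 31. 11.]
[239. 352.] 597 zt 0.01 [ 375.8 -497.8] [28.4 67. ] 4.5 bgr [54. 77. 97.]
```

View pics/s6.png

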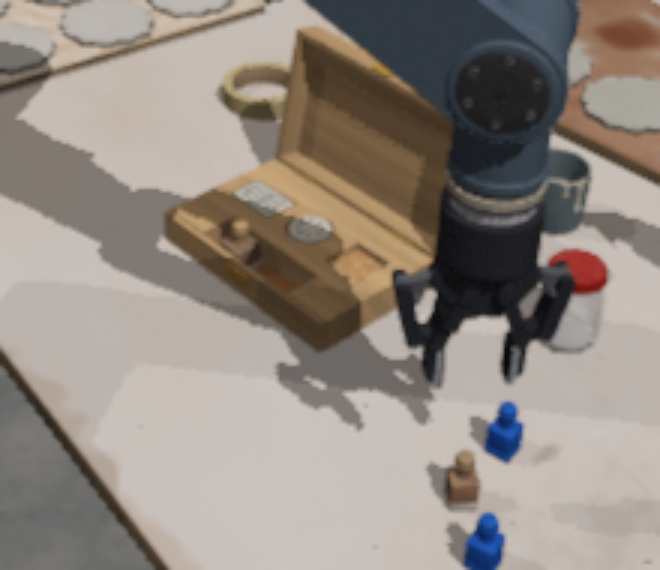

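The scene crop shows the large stamp standing in the bay at (238,240), with both blocks flush. The small stamp is at (463,480), between the blue ones. I'll descend on its knob at (0.4976,-0.3785).

```bash
python3 -m crank '[{"dp":[0.03,-0.07,-0.5],"angular":[0,0,0]},{"dp":[0,0,-1],"angular":[0,0,0]},{"dp":[0,0,-1],"angular":[0,0,0]},{"dp":[0,0,-0.8],"angular":[0,0,0]},{"dp":[0,0,0],"angular":[0,0,0]},{"dp":[0,0,0],"angular":[0,0,0]}]'
python3 -m crank '[{"dp":[0,0,0],"angular":[0,0,0]},{"dp":[0,0,0],"angular":[0,0,0]},{"dp":[0,0,0],"angular":[0,0,0]},{"dp":[0,0,0],"angular":[0,0,0]},{"dp":[0,0,0],"angular":[0,0,0]},{"dp":[0,0,0],"angular":[0,0,0]}]' 1 30
```

```text
t: 34.95
tcp_pos: [0.4978, -0.3792, 0.0491]
tool_rot: [0.856, 0.517, -0.0, -0.001]
force: [0.2, 0.0, 1.1]
finger_gap: 0.598
gripper_force: 0.0
t: 35.55
tcp_pos: [0.4985, -0.3805, 0.0513]
tool_rot: [0.856, 0.517, 0.0, 0.001]
force: [-0.7, 0.5, 6.1]
finger_gap: 0.177
gripper_force: 29.4
```

```bash
python3 -m crank '[{"dp":[0,0,0.6],"angular":[0,0,0]},{"dp":[0,0,1],"angular":[0,0,0]},{"dp":[0,0,1],"angular":[0,0,0]},{"dp":[0.06,0.94,0],"angular":[0,0,3.2]},{"dp":[0.06,0.94,0],"angular":[0,0,3.2]},{"dp":[0.06,0.94,0],"angular":[0,0,3.2]},{"dp":[0.06,0.94,0],"angular":[0,0,3.2]},{"dp":[0.06,0.94,0],"angular":[0,0,3.2]},{"dp":[0.06,0.94,0],"angular":[0,0,3.2]},{"dp":[0.06,0.94,0],"angular":[0,0,3.2]},{"dp":[0.06,0.94,0],"angular":[0,0,3.2]},{"dp":[0.05,0.95,0],"angular":[0,0,3.2]},{"dp":[0.05,0.95,0],"angular":[0,0,3.3]},{"dp":[0.05,0.95,0],"angular":[0,0,3.3]},{"dp":[0,0,0],"angular":[0,0,0]},{"dp":[0,0,0],"angular":[0,0,0]},{"dp":[0,0,0],"angular":[0,0,0]}]'
python3 - <<'E'
from h import *
s=sense(); y=R.from_quat(s['tool_rot']).as_matrix()[:,1]; print(1000*tocase(s['tcp_pos']),np.degrees(np.arctan2(y[1],y[0])))
d=snap('wrist'); cv2.imwrite('pics/w7.png',d['image'])
E
```

```text
t: 37.25
tcp_pos: [0.5172, -0.0695, 0.128]
tool_rot: [0.659, 0.752, 0.0, 0.0]
force: [0.4, -0.5, 0.1]
finger_gap: 0.178
gripper_force: 29.5
[-50.12054732 -25.02675571] 7.601346268333762
```

View pics/w7.png

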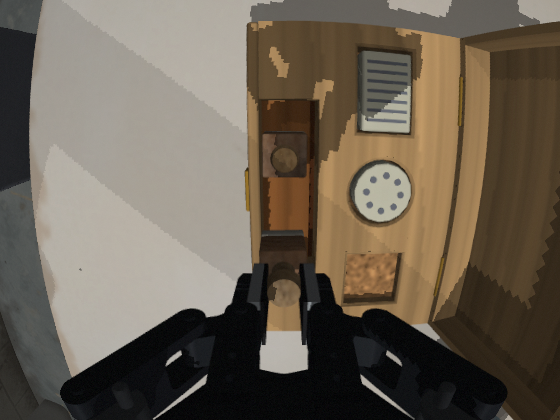

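The wrist view shows the large stamp upright and square in the bay at (285,155), with the held small stamp aligned over the bay at (286,265). I'll lower it 68 mm.

```bash
python3 -m crank '[{"dp":[0,0,-0.6],"angular":[0,0,0]},{"dp":[0,0,-0.5],"angular":[0,0,0]},{"dp":[0,0,-0.3],"angular":[0,0,0]},{"dp":[0,0,-0.3],"angular":[0,0,0]},{"dp":[0,0,-0.3],"angular":[0,0,0]},{"dp":[0,0,-0.2],"angular":[0,0,0]},{"dp":[0,0,-0.06],"angular":[0,0,0]},{"dp":[0,0,0],"angular":[0,0,0]},{"dp":[0,0,0],"angular":[0,0,0]}]'
python3 -m crank '[{"dp":[0,0,0],"angular":[0,0,0]},{"dp":[0,0,0],"angular":[0,0,0]},{"dp":[0,0,0],"angular":[0,0,0]},{"dp":[0,0,0.5],"angular":[0,0,0]},{"dp":[0,0,1],"angular":[0,0,0]},{"dp":[0,0,1],"angular":[0,0,0]},{"dp":[-0.5,0,1],"angular":[0,0,0]},{"dp":[-1,0,0.5],"angular":[0,0,0]},{"dp":[0,0,0],"angular":[0,0,0]},{"dp":[0,0,0],"angular":[0,0,0]}]' 0.6
python3 - <<'E'
from h import *
d=snap('wrist'); cv2.imwrite('pics/w8.png',d['image']); c=cloud(d); q=tocase(c); Z=c[...,2]; ok=d['range_z']>0
for n,(a,b) in {'obl':(.0185,.071),'rnd':(.0185,.0005)}.items():
    m=ok&(np.hypot(q[...,0]-a,q[...,1]-b)<.015); print(n,np.percentile(Z[m],[5,50,95]).round(4))
b=ok&(abs(q[...,0]-.055)<.008)&(abs(q[...,1])<.08); print('board',np.median(Z[b]))
for zl,zh in [(.05,.066),(.0355,.0405)]:
    m=(ok&(Z>zl)&(Z<zh)&(abs(q[...,0]+.051)<.016)&(abs(q[...,1])<.06)).astype(np.uint8); k,l,st,ce=cv2.connectedComponentsWithStats(m)
    for i in range(1,k):
        if st[i,4]>40: r=cv2.minAreaRect((q[l==i]*1000).astype(np.float32)); print(st[i,4],np.round(r[0],1),np.round(r[1],1),r[2],np.percentile(Z[l==i],97).round(4))
d=snap('side'); c=cloud(d); q=tocase(c);Z=c[...,2]
m=(Z>.06)&(Z<.21)&(abs(q[...,1])<.11)&(q[...,0]>.06)&(q[...,0]<.2); print('lid top',np.percentile(Z[m],[97,99]),np.percentile(q[m][:,0],[5,95]))
for n,px in {'jar':(.717,-.273),'tape':(.713,.249)}.items():
    m=(Z>.012)&(np.hypot(c[...,0]-px[0],c[...,1]-px[1])<.08); t=c[m]; t=t[t[:,2]>np.percentile(t[:,2],97)-.006]; print(n,t.mean(0).round(3))
E
```

```text
t: 38.2
tcp_pos: [0.5171, -0.0687, 0.0603]
tool_rot: [0.658, 0.753, 0.0, 0.0]
force: [-0.2, -0.2, -0.6]
finger_gap: 0.182
gripper_force: 29.5
t: 39.2
tcp_pos: [0.472, -0.0688, 0.1806]
tool_rot: [0.659, 0.753, 0.0, 0.001]
force: [0.3, -0.3, 1.1]
finger_gap: 0.401
gripper_force: 0.0
obl [0.0352 0.0364 0.0376]
rnd [0.0351 0.0363 0.0374]
board 0.03628262049666964
394 [-51.8  26.9] [17.6 15.8] 9.643486976623535 0.0609
363 [-53.2 -22.2] [16.5 16.3] 86.51468658447266 0.061
830 [-51.4  26. ] [30.4 30.3] 0.9587191939353943 0.0394
383 [-52.7 -22.5] [23.9 23.6] 1.9554443359375 0.0394
lid top [0.18643476 0.18773947] [0.10501081 0.15903053]
jar [ 0.719 -0.276  0.086]
tape [0.68  0.261 0.025]
```

View pics/w8.png

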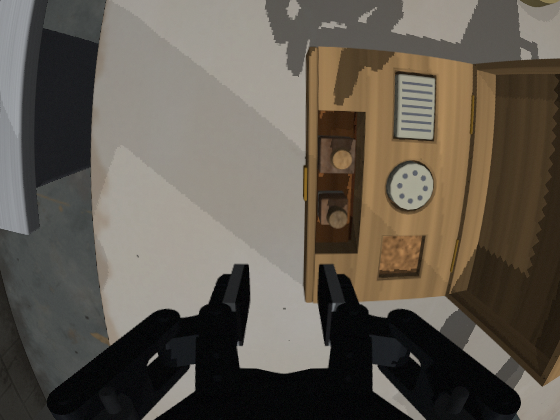

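The wrist view shows both stamps upright on the bay floor at (342,158) and (335,212), and both blocks flush at (415,106) and (410,187). The lid is at its stop. The tape reading looks partly occluded, so I'll recheck it from the scene camera before handing in.

```bash
python3 - <<'E'
from h import *
d=snap('scene'); c=cloud(d); Z=c[...,2]
m=(Z>.012)&(Z<.035)&(np.hypot(c[...,0]-.713,c[...,1]-.249)<.085)&(d['range_z']>0)
r=cv2.minEnclosingCircle((c[m][:,:2]*1000).astype(np.float32)); print(m.sum(),r)
if np.hypot(r[0][0]-713,r[0][1]-249)<20: print(order.sign_off())
E
```

```text
2 ((701.978271484375, 210.82852172851562), 4.689284324645996)
```

The arm hides the tape from that view, so I'll move it aside.

```bash
python3 -m crank '[{"dp":[0,-1,0.5],"angular":[0,0,0]},{"dp":[0,-1,0.5],"angular":[0,0,0]},{"dp":[0,-1,0.5],"angular":[0,0,0]},{"dp":[0,-1,0],"angular":[0,0,0]},{"dp":[0,-1,0],"angular":[0,0,0]},{"dp":[0,-1,0],"angular":[0,0,0]},{"dp":[0,-1,0],"angular":[0,0,0]},{"dp":[0,-1,0],"angular":[0,0,0]},{"dp":[0,0,0],"angular":[0,0,0]},{"dp":[0,0,0],"angular":[0,0,0]}]'
python3 - <<'E'
from h import *
ok=False
for n in ('scene','side'):
    d=snap(n); c=cloud(d); Z=c[...,2]
    m=(Z>.012)&(Z<.035)&(np.hypot(c[...,0]-.713,c[...,1]-.249)<.085)&(d['range_z']>0)
    if m.sum()<20: print(n,m.sum()); continue
    r=cv2.minEnclosingCircle((c[m][:,:2]*1000).astype(np.float32)); print(n,m.sum(),r)
    ok|=np.hypot(r[0][0]-713,r[0][1]-249)<15
if ok: print(order.sign_off())
E
```

```text
t: 40.35
tcp_pos: [0.4719, -0.309, 0.2239]
tool_rot: [0.659, 0.752, 0.0, -0.001]
force: [-0.3, 0.5, -1.1]
finger_gap: 0.399
gripper_force: 0.0
scene 183 ((709.2791137695312, 251.39886474609375), 56.4525260925293)
side 28 ((690.2066650390625, 258.3831481933594), 40.07403564453125)
the job is handed in; nothing more can be done
None
```

I handed the job in at about 40 s: the lid is open on its stop, the oblong and round blocks are pressed flush, and both stamps stand upright in the bay. No square block was found, and the jar, tape and blue look-alikes are undisturbed; the hand-in returned no verdict.

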